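Power up the barcode scanner and hold it over the parcel's label

ROBOT

A 6-joint arm with a two-finger parallel gripper is mounted at the origin on the work surface. World frame = base frame: x ahead of the robot, y to its left, z up, the work surface at z = 0. Lengths are in m, angles in rad, forces in N, time in s.
With the tool pointing down it reaches from about 0.25 to 0.775 m from the base axis. Payload 4 kg.
Tool frame: the origin (TCP) lies on the mounting face of the last link; the fingertips stand 173 mm ahead of it and the grasp point (between the pads) lies 155 mm ahead of it (ctrl.finger_overhang is the distance from the TCP to the fingertips, in m); z points along the fingers, y is the line along which they close (so a half turn about z gives the same grasp; the last joint's range is limited). The gripper opens to 85 mm and grips with 20 to 120 N. Pads are 22 mm wide; open, the fingers measure 114 mm over their backs; the gripper's body (76 mm by 85 mm) begins 54 mm behind the grasp point. The pads swing forward as they close: fully open they stand 13 mm farther back than shut.
Start: joints at [-1.342, 0.087, 1.371, -0, 1.684, -0.103], TCP at [0.179, -0.52, 0.405] pointing down, gripper open.
Joint ranges: [-3.1, 3.1], [-0.76, 2.03], [0.27, 2.55], [-1.08, 4.22], [0.17, 2.65], [-2.57, 2.57]. Speed limits (rad/s): [2.79, 2.79, 3.14, 3.14, 3.14, 3.14].

INTERFACE

Orientations are given as a rotation vector (axis times angle).
In Python, from bench import get_state, optics, ticket, ctrl gives the robot as it stands.
- The arm moves only by the tool carry_out, never from a script. Its arguments are lists of equal length, an entry for each row: "jaw": the closure, from 0 (fully open) to 1 (shut); "delta_pos": the shift along the tool's x, y, z in mm, a list of three; "angular": the turn, a rotation vector about the tool's x, y, z in degrees, a list of three. A call has 1 to 10 rows; each row is the pose to reach, as a shift and turn from the pose commanded when the call began, along the tool's axes at that moment; what a row does not reach only later rows make up. A row lasts 1/12 s, in which the tool goes at most 41.7 mm and 7.16 degrees, less where a joint would pass 70% of its speed; a pose out of reach is approached as far as the arm can. A call with a gripper value outside its range is refused whole. The fingers move at their own pace and stop on an object; the grip force is fixed at half the most. Time passes only in rows, so rows that repeat a pose let the fingers close. It gives the time, the measured TCP pose, the force, the opening and the grip force at its end, in the units of the state.
- get_state(): the state, without advancing time (a new reading comes with each control period).
- optics.get_image(name): name is "scene" or "top" or "wrist"; returns the picture (420x560x3 uint8, blue, green, red); there is no depth.
- optics.calibration(name): a dict with "fx", "fy", "cx", "cy" (pixels), "k1" (the pictures are not rectified: a ray, as slopes to the right and down, at radius r is drawn at 1 + k1 r^2 times it, then the intrinsics apply), "rvec" (rotation vector, rad) and "tvec" (3), from world to camera coordinates, as OpenCV has them. Camera axes: x right, y down, z forward; pixel columns grow to the right and rows downward; lengths in m; the calibration is good to about 2 mm. A picture is of the moment at which its call begins: read the wrist's pose just before it. calibration takes no time and is no camera call; for the wrist camera it gives the pose at the moment of the call.
- ticket.job_done(): hands the job in; it is judged then, once.
The state is a dict: "t": time; "joint_pos": joint angles; "dq": joint speeds; "effort": joint torques, N m; "tcp_pos": TCP position; "eef_rot": TCP orientation; "ft_force": force on the tool from outside, world axes, zero at the start; "wrist_torque": the same for the moment, N m; "width": opening from 0.0 (shut) to 1.0 (fully open); "gripper_force": force on a finger pad.
Only numpy, scipy, OpenCV 4.12 (cv2) and the standard library are available. Lean on these libraries where they do the work, as an engineer would, in place of code of your own. Each camera call takes 0.05 s, during which the arm holds its last target. There are 200 camera calls.

TASK

Slide the battery from the charger fully home into the top of the scanner's handle and let it go; then carry the scanner by its handle over the partition and hold it upright, window down, about 15 mm above the barcode label of the flat carton, centred, its long side in line with the label's. Finish while holding it there, steady. Never touch a carton with the scanner, do not hit the partition, and leave the cartons and everything else on the counter where they are.

Things in the scene. Friction and masses are not known exactly. Their poses are not given: they have to be found in the camera images.
- scanner_center (a point): in-line barcode scanner, standing upright in its cradle, 130 tall: a black head 84 (along its x) x 56 (along its y) x 40 tall at the bottom, and on it a centred grey square handle 40 x 40, 90 tall. This point is on its axis half-way up, 65 above its underside; z points up the handle. About 0.3 kg. The handle is the place to grip it. Sizes in mm.
- scanner_window (a point): centre of the scanner's reading window, which is the flat underside of its head; same axes as the scanner (x along the head's 84 mm side, z up into the scanner). Sizes in mm.
- scanner_bay (a point): centre of the mouth of the round battery bay, in the top end of the scanner's handle, 65 above its centre point; bore 27 across, 58 deep, straight down the handle's axis. Sizes in mm.
- battery_center (a point): battery stick, 80 long, upright in one charger well: metal barrel 25 across, 55 long (foot chamfered), black round cap 30 across, 25 long on top. This point is half-way along its axis (40 above its foot, 15 below the cap's underside); z points to the cap. 0.1 kg. Fully home, the cap's underside rests on the handle's end, the cap stands clear and this point lies 15 below the bay's mouth. Sizes in mm.
- charger: white two-well battery charger, fixed to the counter, 60 x 90 x 44 tall, wells 31 across and 36 deep, 44 apart, so that 19 mm of barrel and the whole cap stand clear; the other well is empty. Origin at the centre of its underside. Charger and cradle may change places. Sizes in mm.
- cradle: low grey scanner cradle, fixed to the counter, 100 x 72, rim 22 high, floor 8 thick; the scanner stands loosely in it (4 mm play all round). Origin at the centre of its underside. Sizes in mm.
- label (a point): centre of the white barcode label on the top face of the flat carton, 50 above the counter. Label 100 (along its x) x 60 (along its y), z up; it lies 15 off the carton's centre along the carton's x. Sizes in mm.
- flat_carton: the flat carton, loose, cardboard, 160 (x) x 110 (y) x 50 tall, 0.9 kg; origin at the centre of its underside. It may change places with the cube-shaped carton. Sizes in mm.
- cube_carton: the other, cube-shaped carton, loose, 100 x 100 x 95 tall, with a smaller label; not to be scanned; origin at the centre of its underside. Sizes in mm.
- partition: low white upright panel fixed on the counter, 300 along x, 12 thick, top edge 100 above the counter, standing between the scanner's side (right, -y) and the parcels' side (left, +y); origin under its centre. Sizes in mm.
- sanitiser: bystander: clear sanitiser bottle with a white cap, 56 across, 140 tall, standing beyond the parcels' side of the partition; origin at its underside. Sizes in mm.
- mug: bystander: white mug, 80 across, 90 tall, on the scanner side of the partition towards the far edge; origin at its underside. Sizes in mm.
- label_roll: bystander: roll of paper labels on its side face, 90 across, 50 tall; origin at its underside. Sizes in mm.
- tape_roll: bystander: cardboard-coloured roll of tape lying flat, 100 across, 48 tall; origin at its underside. Sizes in mm.
- paper_roll: bystander: standing roll of kitchen paper, 110 across, 220 tall, at the far right of the robot; origin at its underside. Sizes in mm.
- pen_cup: bystander: empty black cup, 72 across, 95 tall, near the robot's base on the scanner side; origin at its underside. Sizes in mm.
- stapler: bystander: black stapler, 130 x 32 x 45 tall, far right; origin at its underside. Sizes in mm.

How it is judged:
On the way:
1. the battery is fully home in the scanner and let go (z of battery_center in the frame of scanner_bay between -0.018 and -0.012 m and x of battery_center in the frame of scanner_bay between -0.004 and 0.004 m and y of battery_center in the frame of scanner_bay between -0.004 and 0.004 m and angle between the z axis of battery_center and the z axis of scanner_bay, either way round below 0.1 rad and contact force between battery and the fingers below 0.05 N), for 0.2 s.
At the end, for the whole second after the job is handed in: Battery seated within 3 mm. Fingers hold the scanner still, upright within 0.1 rad, window 4 to 28 mm above the flat carton's label, within 15 mm of its centre along and 12 mm across, long sides within 0.15 rad (either way round), touching neither carton (z of battery_center in the frame of scanner_bay between -0.018 and -0.012 m and x of battery_center in the frame of scanner_bay between -0.004 and 0.004 m and y of battery_center in the frame of scanner_bay between -0.004 and 0.004 m and angle between the z axis of battery_center and the z axis of scanner_bay, either way round below 0.1 rad and z of scanner_window in the frame of label between 0.004 and 0.028 m and x of scanner_window in the frame of label between -0.015 and 0.015 m and y of scanner_window in the frame of label between -0.012 and 0.012 m and angle between the x axis of scanner_window and the x axis of label, either way round below 0.15 rad and angle between scanner_window's own z axis and vertical below 0.1 rad and contact force between scanner and the fingers above 0.5 N and contact force between scanner and flat_carton below 0.05 N and contact force between scanner and cube_carton below 0.05 N and linear speed of scanner below 0.02 m/s and angular speed of scanner below 0.2 rad/s); the arm keeps its last pose, push and grip.
It fails at once if the scanner touches a carton (contact force between scanner and flat_carton above 0.5 N or contact force between scanner and cube_carton above 0.5 N).
It fails at once if a carton is moved by more than 15 mm (distance of any of flat_carton, cube_carton from where it was at the start of the episode above 0.015 m).
It fails at once if the partition is hit (more than 3 N) (contact force between partition and anything else above 3 N).
It fails at once if a bystander is moved by more than 30 mm or tipped (distance of any of sanitiser, mug, label_roll, tape_roll, paper_roll, pen_cup, stapler from where it was at the start of the episode above 0.03 m or angle between any of sanitiser, mug, label_roll, tape_roll, paper_roll, pen_cup, stapler's own z axis and vertical above 0.35 rad).
It also fails if it takes over 72 s, if anything falls off the work surface, if the arm or the gripper's body presses on something with over 40 N, if the wrist force passes 120 N, or if a joint passes its speed limit or range.

## Working session

There is one attempt and no reset: what is moved stays moved. The work goes in short steps, Python scripts to look and compute and a tool call to move; the robot and the scene stay as the last step left them, time stands still between calls to the robot, and variables do not carry over. Pictures are saved under pics/ and viewed, at most 14 in all, crops included, and the job is handed in when it is done.

Besides the shell and the picture viewer there is one more tool, called after ">>>" by a JSON object that holds its "method" and its "body", one argument or row to a line. carry_out: Moves the arm, as the interface text tells. Its arguments: {"type":"object","properties":{"jaw":{"type":"array"},"delta_pos":{"type":"array"},"angular":{"type":"array"}},"required":["jaw","delta_pos","angular"]}

```bash
mkdir -p pics
cat > h.py <<'E'
import numpy as np, cv2
from bench import get_state, optics, ticket, ctrl
from scipy.spatial.transform import Rotation as R
def ray(c,u,v):
    x=(u-c['cx'])/c['fx'];y=(v-c['cy'])/c['fy']
    xd=np.hypot(x,y);r=xd
    for _ in range(30): r=xd/(1+c['k1']*r*r)
    s=r/xd if xd>0 else 1
    M=cv2.Rodrigues(np.array(c['rvec'],float))[0]
    t=np.array(c['tvec'],float).ravel()
    return -M.T@t, M.T@np.array([x*s,y*s,1])
def plane(c,u,v,z):
    o,d=ray(c,u,v); return o+d*(z-o[2])/d[2]
def proj(c,P):
    M=cv2.Rodrigues(np.array(c['rvec'],float))[0]
    p=M@np.array(P,float)+np.array(c['tvec'],float).ravel()
    x,y=p[0]/p[2],p[1]/p[2];k=1+c['k1']*(x*x+y*y)
    return c['fx']*x*k+c['cx'],c['fy']*y*k+c['cy']
def toolmove(dw):
    s=get_state(); return 1000*R.from_rotvec(s['eef_rot']).as_matrix().T@np.array(dw)
E
python3 - <<'E'
from h import *
s=get_state();print(s['t'],s['tcp_pos'],s['eef_rot'],s['joint_pos'],ctrl.finger_overhang)
print(R.from_rotvec(s['eef_rot']).as_matrix().round(3))
for n in ['scene','top','wrist']:
    c=optics.calibration(n);print(n,c, ray(c,280,210))
    cv2.imwrite(f'pics/{n}0.png',optics.get_image(n))
E
```

```text
0.0 [ 0.17913134 -0.51987524  0.40352629] [-3.09626380e+00 -5.18375595e-01  1.95376882e-04] [-1.34209096e+00  8.79304707e-02  1.37230513e+00  1.62353267e-05
  1.68359603e+00 -1.03055384e-01] 0.1734
[[ 0.945  0.326 -0.   ]
 [ 0.326 -0.945  0.002]
 [ 0.    -0.002 -1.   ]]
scene {'fx': 413.11548372604545, 'fy': 413.11548372604545, 'cx': 284.76362731197406, 'cy': 208.04051242433295, 'k1': 0.01632247091007305, 'rvec': array([ 1.13481327,  2.29097115, -1.02461402]), 'tvec': array([ 0.37738576, -0.12179848,  1.49953608])} (array([1.20305448, 0.40769017, 0.89011908]), array([-0.59996644, -0.44762702, -0.66319362]))
top {'fx': 471.3254325221066, 'fy': 471.3254325221066, 'cx': 278.38131835364686, 'cy': 204.55359635001042, 'k1': -0.002230032751907966, 'rvec': array([ 2.13386761, -2.19035937,  0.13479372]), 'tvec': array([-0.08139779,  0.52606441,  1.32177967])} (array([ 0.36275534, -0.08598553,  1.37531302]), array([ 0.10740497, -0.00987993, -0.99423935]))
wrist {'fx': 365.5971305450342, 'fy': 365.5971305450342, 'cx': 274.73753359031525, 'cy': 213.46534752504107, 'k1': 0.03305124653254757, 'rvec': array([-2.36411974,  1.68433122,  0.24373618]), 'tvec': array([-0.55004252, -0.03743961,  0.38027141])} (array([ 0.24626359, -0.49808205,  0.37392962]), array([-0.25179155, -0.09905485, -0.96285315]))
```

View pics/top0.png

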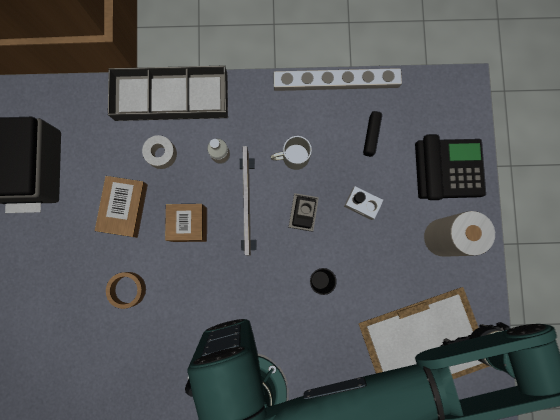

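View pics/scene0.png

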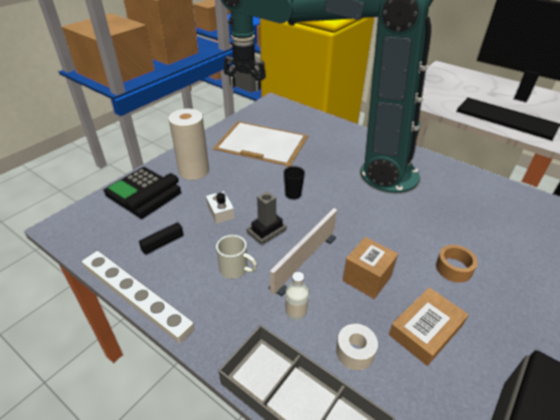

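View pics/wrist0.png

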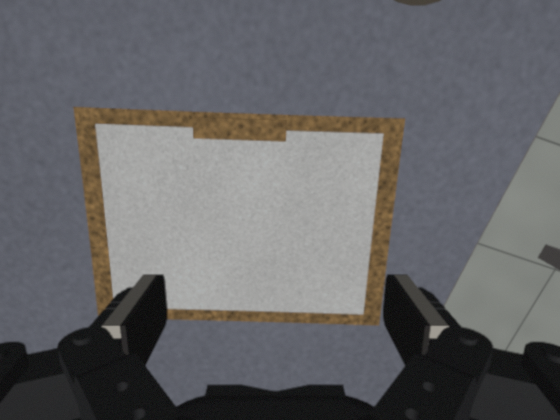

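The top view shows the charger at about (364,203), with the battery cap at (359,198). The scanner is at (305,211), the flat carton's label at (119,201), and the partition at x≈246. Next I'll measure the label from its white mask and get rough positions for the rest.

```bash
cat > m.py <<'E'
from h import *
im=cv2.imread('pics/top0.png');c=optics.calibration('top')
for n,u,v,z in [('bat',359,198,.088),('chg',364,203,.044),('scan',306,209,.138),('cube',184,222,.095),('part',246,200,.1),('partfar',245,147,.1),('partnear',247,254,.1),('sanit',216,146,.14),('mug',297,150,.09),('cup',322,280,.095),('tape',125,290,.048)]:
    print(n,plane(c,u,v,z).round(3))
# label: white mask closed inside flat carton
x0,y0,x1,y1=90,170,150,245
s=im[y0:y1,x0:x1]; hsv=cv2.cvtColor(s,cv2.COLOR_BGR2HSV)
brown=cv2.inRange(hsv,(5,80,60),(25,255,255))
cn=max(cv2.findContours(brown,cv2.RETR_EXTERNAL,cv2.CHAIN_APPROX_NONE)[0],key=cv2.contourArea)
fill=np.zeros_like(brown);cv2.drawContours(fill,[cn],-1,255,-1)
lab=cv2.bitwise_and(fill,cv2.bitwise_not(brown))
lab=cv2.morphologyEx(lab,cv2.MORPH_OPEN,np.ones((3,3)))
lc=max(cv2.findContours(lab,cv2.RETR_EXTERNAL,cv2.CHAIN_APPROX_NONE)[0],key=cv2.contourArea)
P=np.array([plane(c,p[0][0]+x0,p[0][1]+y0,.05)[:2]*1000 for p in lc],np.float32)
r=cv2.minAreaRect(P);print('label',r,cv2.boxPoints(r))
P=np.array([plane(c,p[0][0]+x0,p[0][1]+y0,.05)[:2]*1000 for p in cn],np.float32)
print('carton',cv2.minAreaRect(P))
cv2.imwrite('pics/crop.png',cv2.resize(im[165:255,90:390],None,fx=2.6,fy=2.6,interpolation=cv2.INTER_CUBIC))
E
python3 m.py
```

```text
bat [ 0.529 -0.317  0.088]
chg [ 0.52  -0.339  0.044]
scan [ 0.497 -0.167  0.138]
cube [0.475 0.163 0.095]
part [ 0.53  -0.007  0.1  ]
partfar [ 0.678 -0.007  0.1  ]
partnear [ 0.384 -0.007  0.1  ]
sanit [0.673 0.068 0.14 ]
mug [ 0.668 -0.151  0.09 ]
cup [ 0.309 -0.206  0.095]
tape [0.294 0.337 0.048]
label ((545.0618896484375, 355.29620361328125), (61.73494338989258, 101.20701599121094), 80.17631530761719) [[489.93384 333.51514]
 [589.65686 316.2475 ]
 [600.18994 377.07727]
 [500.46692 394.3449 ]]
carton ((530.1243896484375, 356.2388000488281), (109.28096008300781, 159.50955200195312), 79.77767181396484)
```

View pics/crop.png

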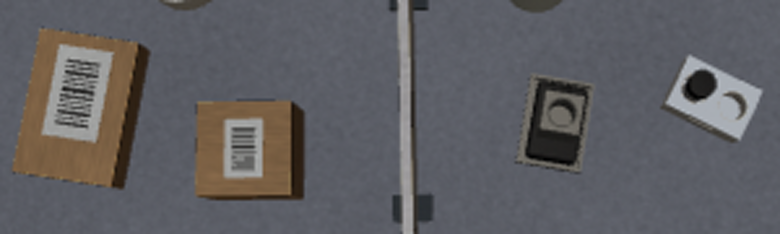

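The crop confirms the layout. The battery cap is black, in the charger's far-left well. The scanner's head long side runs along about world x, yaw ≈ -10°, and the label's yaw is -9.8°. I'll go to a look pose above the battery with tool yaw 80°.

>>> {"method": "carry_out", "body": {
  "jaw": [0,0,0,0,0,0,0,0,0,0],
  "delta_pos": [
    [40,-8,2],
    [80,-16,4],
    [120,-24,6],
    [160,-32,8],
    [200,-40,10],
    [240,-48,12],
    [280,-56,14],
    [320,-64,15],
    [360,-71,15],
    [397,-78,15]
  ],
  "angular": [
    [0,0,-6],
    [0,0,-12],
    [0,0,-18],
    [0,0,-24],
    [0,0,-30],
    [0,0,-36],
    [0,0,-42],
    [0,0,-48],
    [0,0,-54],
    [0,0,-61]
  ]
}}

```text
t: 0.98
tcp_pos: [0.5309, -0.3153, 0.3891]
eef_rot: [-2.399, -2.027, 0.0]
ft_force: [-0.1, -1.7, 0.1]
width: 0.999
gripper_force: 0.0
```

Run:
```python
from h import *
s=get_state();print(s['t'],s['tcp_pos'],s['joint_pos'])
M=R.from_rotvec(s['eef_rot']);print(M.as_matrix().round(4))
print('rem',toolmove(np.array([.529,-.317,.388])-s['tcp_pos']))
```

```text
0.9833 [ 0.53086256 -0.31528657  0.38905806] [-6.27766006e-01  2.41508793e-01  1.22497400e+00  1.41405616e-04
  1.67594169e+00 -4.59601828e-01]
[[ 1.674e-01  9.859e-01 -6.000e-04]
 [ 9.859e-01 -1.674e-01  6.000e-04]
 [ 5.000e-04 -7.000e-04 -1.000e+00]]
rem [-2.00150256 -1.54881049  1.05812407]
```

>>> {"method": "carry_out", "body": {
  "jaw": [0,0,0],
  "delta_pos": [
    [0,0,0],
    [0,0,0],
    [0,0,0]
  ],
  "angular": [
    [0,0,0],
    [0,0,0],
    [0,0,0]
  ]
}}

```text
t: 1.23
tcp_pos: [0.529, -0.317, 0.3891]
eef_rot: [-2.406, -2.018, 0.002]
ft_force: [-0.2, 0.1, 0.1]
width: 1.001
gripper_force: 0.0
```

Run:
```python
from h import *
s=get_state();print(s['t'],s['tcp_pos'],s['eef_rot'])
im=optics.get_image('wrist');cv2.imwrite('pics/w1.png',im)
c=optics.calibration('wrist');np.save('c1.npy',c)
print(proj(c,[.529,-.317,.088]))
```

```text
1.2333 [ 0.52898473 -0.31696085  0.3890933 ] [-2.40611712e+00 -2.01834944e+00  1.74901982e-03]
(np.float64(275.5960816615271), np.float64(201.12105714287506))
```

View pics/w1.png

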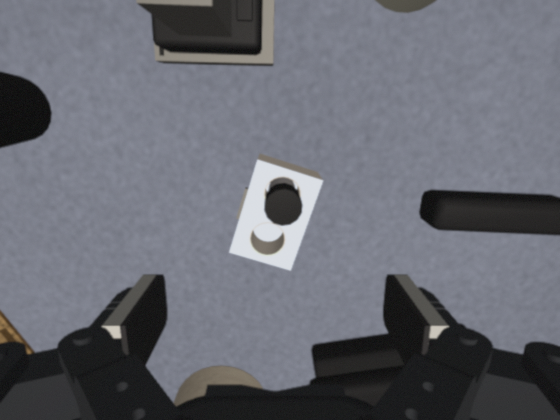

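The wrist view shows the charger centred at about (276,213), the cap's top disc at about (283,207), and the scanner's cradle corner at the top left. I'll measure the cap top by contour, then go and look at the bay from the same relative pose.

```bash
cat > cap.py <<'E'
from h import *
im=cv2.imread('pics/w1.png');c=np.load('c1.npy',allow_pickle=True).item()
x0,y0,x1,y1=240,150,330,270
g=cv2.cvtColor(im[y0:y1,x0:x1],cv2.COLOR_BGR2GRAY)
m=(g<60).astype(np.uint8)*255
m=cv2.morphologyEx(m,cv2.MORPH_OPEN,np.ones((7,7)))
cn=max(cv2.findContours(m,cv2.RETR_EXTERNAL,cv2.CHAIN_APPROX_NONE)[0],key=cv2.contourArea)[:,0]+[x0,y0]
print('bbox',cn.min(0),cn.max(0))
P=np.array([plane(c,*p,.088)[:2]*1000 for p in cn],np.float32)
# lower half (far from camera = small y) is the top disc's rim
q=P[P[:,1]<np.percentile(P[:,1],50)]
A=np.c_[2*q,np.ones(len(q))];s=np.linalg.lstsq(A,(q**2).sum(1),rcond=None)[0]
print('circle',s[:2],'r',np.sqrt(s[2]+s[0]**2+s[1]**2))
print(g[::4,40])
E
python3 cap.py
python3 - <<'E'
from h import *
print(toolmove(np.array([.497,-.167,.439])-get_state()['tcp_pos']))
E
```

```text
bbox [266 183] [300 223]
circle [ 533.84084009 -322.4927225 ] r 13.217109219413905
[128 127 127 117 163 222 221 106  84  21  47  52  50  49  49  47  47  44
  45 207 220 208  93  90  96 213 222 222 222 218]
[142.66059472 -57.3372326  -49.57357306]
```

```bash
sed -i 's/g<60/g<125/; s/percentile(P\[:,1\],50)/percentile(P[:,1],T)/; s/^im=/import sys;T=float(sys.argv[1]);im=/' cap.py; for t in 35 50; do python3 cap.py $t|grep -v '\[1'; done
python3 - <<'E'
import cv2
im=cv2.imread('pics/w1.png');g=cv2.cvtColor(im,cv2.COLOR_BGR2GRAY)
for v in range(196,230,4): print(v,g[v,256:312:2])
E
```

```text
bbox [265 178] [301 224]
circle [ 533.69846459 -322.43914721] r 14.07103026489286
  45 207 220 208  93  90  96 213 222 222 222 218]
bbox [265 178] [301 224]
circle [ 533.77336469 -322.50074077] r 14.019332697657516
  45 207 220 208  93  90  96 213 222 222 222 218]
196 [222 221 222 221 196  63  35  49  51  52  52  52  52  52  50  50  51  50
  49  50  45  44 170 220 221 221 221 221]
200 [221 222 222 221 179  59  50  52  49  51  51  49  50  49  51  51  49  50
  49  50  48  48  88 207 222 222 222 221]
204 [221 221 222 222 156  53  49  49  49  50  49  48  48  49  49  49  47  49
  47  48  47  47  50 163 220 222 221 222]
208 [221 222 221 221 142  51  48  47  48  47  48  48  49  48  47  47  46  47
  45  45  46  45  51 181 221 221 221 222]
212 [221 222 222 221 192  71  47  47  47  49  46  47  49  47  47  46  46  45
  47  44  45  47  70 197 222 222 221 217]
216 [222 221 221 222 221 167  60  49  48  46  47  46  45  46  46  46  45  43
  43  44  43  87 199 221 222 221 221 173]
220 [221 222 222 222 221 222 214 148  60  49  46  46  46  44  46  44  44  45
  46  69 150 217 222 221 222 221 203 138]
224 [221 216 216 219 220 221 220 220 216 194 159 123  86  67  84 103 120 158
 214 221 222 222 222 222 221 213 152 132]
228 [221 221 222 222 222 221 222 221 222 222 221 221 215 220 221 221 222 221
 222 222 222 221 221 222 219 165 132 130]
```

>>> {"method": "carry_out", "body": {
  "jaw": [0,0,0,0,0,0,0,0],
  "delta_pos": [
    [35,-14,-13],
    [70,-28,-25],
    [105,-42,-37],
    [140,-56,-50],
    [143,-57,-50],
    [143,-57,-50],
    [143,-57,-50],
    [143,-57,-50]
  ],
  "angular": [
    [0,0,0],
    [0,0,0],
    [0,0,0],
    [0,0,0],
    [0,0,0],
    [0,0,0],
    [0,0,0],
    [0,0,0]
  ]
}}

```text
t: 1.95
tcp_pos: [0.4974, -0.1678, 0.4388]
eef_rot: [-2.409, -2.016, 0.002]
ft_force: [0.4, 0.4, -0.4]
width: 0.998
gripper_force: 0.0
```

Run:
```python
from h import *
s=get_state();print(s['t'],s['tcp_pos'],s['eef_rot'])
im=optics.get_image('wrist');cv2.imwrite('pics/w2.png',im)
c=optics.calibration('wrist');np.save('c2.npy',c)
```

```text
1.95 [ 0.49744137 -0.16783139  0.43877124] [-2.40854302e+00 -2.01582325e+00  1.83716554e-03]
```

View pics/w2.png

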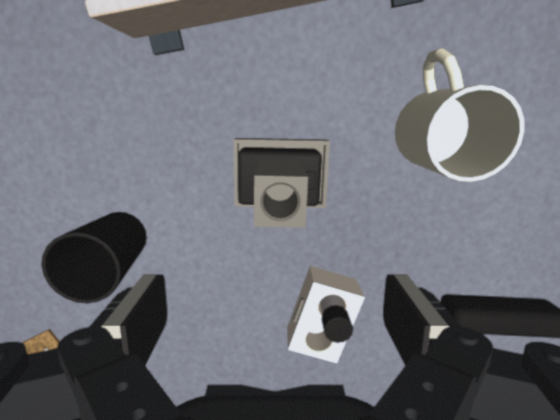

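The bay view shows the handle's top face at about (281,202) with the bore at (280,201), and the head and cradle just above it. The partition is at the top and the charger at (325,320). Now I'll measure the face and the bore.

```bash
cat > bay.py <<'E'
from h import *
im=cv2.imread('pics/w2.png');c=np.load('c2.npy',allow_pickle=True).item()
x0,y0,x1,y1=225,130,340,245
g=cv2.cvtColor(im,cv2.COLOR_BGR2GRAY)
print(im[180,225:340:6].tolist());
for u in (258,281,303): print(u,g[150:240:3,u])
for v in (184,201,222): print(v,g[v,240:320:2])
c1=np.load('c1.npy',allow_pickle=True).item()
print('cap px',proj(c1,[.5337,-.3224,.088]))
E
python3 bay.py
```

```text
[[149, 137, 134], [152, 138, 136], [101, 108, 112], [51, 53, 54], [52, 53, 55], [131, 140, 146], [139, 149, 154], [139, 149, 155], [137, 148, 153], [138, 148, 154], [139, 148, 154], [138, 148, 153], [138, 148, 154], [136, 148, 153], [56, 58, 60], [48, 48, 49], [94, 101, 105], [143, 142, 143], [150, 138, 135], [152, 139, 136]]
258 [ 28  44  57  56  58  59  62  59  69 149 149 150 149 149 149 148 148 149
 147 146 146 147 146 145 145 144 133 136 137 142]
281 [ 22  42  57  59  59  59  61  59  62 144 149 110 149 148 148 147 146  72
  57  59  59  59  59 116 142 143 136 140 138 139]
303 [ 25  40  54  60  59  58  59  60  60 138 148 148 147 148 148 146 148 146
 146 146 144 145 145 144 144 143 138 140 141 140]
184 [ 43  52  52  52  52  52  53 113 149 149 149 150 149 149 147 132 118 108
 119 124 128 123 115 108 113 133 146 149 149 149 147 149 149 140  73  52
  52  50  49  40]
201 [ 41  45  46  47  48  46  48 125 147 149 124  96  58  58  60  61  62  63
  67  80  76  68  59  54  52  51  50  49  52  93 123 144 145 114  55  49
  47  48  44  45]
222 [140 140 137 134 134 139 142 144 145 145 145 145 145 144 145 145 146 146
 143 141 142 142 142 143 145 144 145 143 144 144 144 144 143 136 137 140
 139 137 135 135]
cap px (np.float64(282.82983711329564), np.float64(206.78984202063862))
```

```bash
cat > bay2.py <<'E'
from h import *
im=cv2.imread('pics/w2.png').astype(int);c=np.load('c2.npy',allow_pickle=True).item()
x0,y0,x1,y1=225,150,340,245
rb=(im[:,:,2]-im[:,:,0]);g=im[:,:,1]
m=((rb>3)&(g>95)).astype(np.uint8)[y0:y1,x0:x1]*255
m[:, :20]=0; m[:,90:]=0
m=cv2.morphologyEx(m,cv2.MORPH_OPEN,np.ones((3,3)))
cn=max(cv2.findContours(m,cv2.RETR_EXTERNAL,cv2.CHAIN_APPROX_NONE)[0],key=cv2.contourArea)[:,0]+[x0,y0]
P=np.array([plane(c,*p,.138)[:2]*1000 for p in cn],np.float32)
print(cn.min(0),cn.max(0),'face',cv2.minAreaRect(P))
# bore: dark pixels inside face
G=cv2.cvtColor(im.astype(np.uint8),cv2.COLOR_BGR2GRAY)
edges=[]
cx,cy=280,201.5
for a in np.linspace(0,2*np.pi,72,endpoint=False):
    r=np.arange(14,23,.25)
    u=cx+r*np.cos(a);v=cy+r*np.sin(a)
    val=cv2.remap(G.astype(np.float32),u.astype(np.float32)[None],v.astype(np.float32)[None],cv2.INTER_LINEAR)[0]
    i=np.where(val<135)[0]
    if len(i): edges.append((u[i[-1]],v[i[-1]]))
Q=np.array([plane(c,*p,.138)[:2]*1000 for p in edges],np.float32)
print(len(Q),cv2.fitEllipse(Q), cv2.fitEllipse(np.array(edges,np.float32)))
# cradle outer rim yaw: warm pixels
# head: handled by rect
E
python3 bay2.py
```

```text
[253 175] [307 226] face ((501.0649719238281, -167.92942810058594), (40.245079040527344, 40.90686798095703), 78.58485412597656)
72 ((501.23651123046875, -168.0876922607422), (31.2218074798584, 31.33588218688965), 69.98524475097656) ((280.055419921875, 201.3367462158203), (39.629886627197266, 41.02056121826172), 88.17276763916016)
```

Face and bore agree: bay at (501.2, -168.0) mm, cap at (533.7, -322.4) mm. Next, move above the battery, check the pose, then descend.

>>> {"method": "carry_out", "body": {
  "jaw": [0,0,0,0,0,0,0,0],
  "delta_pos": [
    [-36,16,0],
    [-72,32,20],
    [-108,48,50],
    [-146,63,80],
    [-146,63,99],
    [-146,63,99],
    [-146,63,99],
    [-146,63,99]
  ],
  "angular": [
    [0,0,0],
    [0,0,0],
    [0,0,0],
    [0,0,0],
    [0,0,0],
    [0,0,0],
    [0,0,0],
    [0,0,0]
  ]
}}

```text
t: 2.67
tcp_pos: [0.5344, -0.3215, 0.3409]
eef_rot: [-2.407, -2.018, -0.0]
ft_force: [-0.0, -1.2, 1.3]
width: 1.004
gripper_force: 0.0
```

Run:
```python
from h import *
s=get_state();print(s['tcp_pos'],s['eef_rot'])
print('rem',toolmove(np.array([.5337,-.3224,.240])-s['tcp_pos']))
```

```text
[ 0.53441683 -0.32148596  0.34093699] [-2.40713293e+00 -2.01801631e+00 -4.45729438e-04]
rem [ -1.07726441  -0.5287034  100.93653715]
```

>>> {"method": "carry_out", "body": {
  "jaw": [0,0,0,0,0,0,0],
  "delta_pos": [
    [0,0,25],
    [0,0,50],
    [0,0,75],
    [0,0,95],
    [0,0,100],
    [0,0,100],
    [0,0,100]
  ],
  "angular": [
    [0,0,0],
    [0,0,0],
    [0,0,0],
    [0,0,0],
    [0,0,0],
    [0,0,0],
    [0,0,0]
  ]
}}

```text
t: 3.25
tcp_pos: [0.5352, -0.3208, 0.2434]
eef_rot: [2.403, 2.018, 0.002]
ft_force: [-0.1, -0.3, 0.0]
width: 1.003
gripper_force: 0.0
```

Run:
```python
from h import *
s=get_state();print(s['tcp_pos'],s['eef_rot'],s['ft_force'])
print('rem',toolmove(np.array([.5337,-.3224,.240])-s['tcp_pos']))
```

```text
[ 0.53520438 -0.32077955  0.2433925 ] [2.40260091e+00 2.01809473e+00 1.53527860e-03] [-0.12220401 -0.29009178  0.04563405]
rem [-1.84991008 -1.21424483  3.39138711]
```

>>> {"method": "carry_out", "body": {
  "jaw": [0,0,0,0.3,0.5,0.7,1,1,1,1],
  "delta_pos": [
    [-2,-1,3],
    [-2,-1,3],
    [-2,-1,3],
    [-2,-1,3],
    [-2,-1,3],
    [-2,-1,3],
    [-2,-1,3],
    [-2,-1,3],
    [-2,-1,3],
    [-2,-1,3]
  ],
  "angular": [
    [0,0,0],
    [0,0,0],
    [0,0,0],
    [0,0,0],
    [0,0,0],
    [0,0,0],
    [0,0,0],
    [0,0,0],
    [0,0,0],
    [0,0,0]
  ]
}}

```text
t: 4.08
tcp_pos: [0.5333, -0.3228, 0.238]
eef_rot: [2.406, 2.019, 0.0]
ft_force: [0.2, 0.8, 0.9]
width: 0.327
gripper_force: 59.4
```

>>> {"method": "carry_out", "body": {
  "jaw": [1,1,1,1],
  "delta_pos": [
    [0,0,0],
    [0,0,0],
    [0,0,0],
    [0,0,0]
  ],
  "angular": [
    [0,0,0],
    [0,0,0],
    [0,0,0],
    [0,0,0]
  ]
}}

```text
t: 4.42
tcp_pos: [0.5333, -0.3228, 0.238]
eef_rot: [2.406, 2.019, 0.0]
ft_force: [-0.2, -0.3, 2.8]
width: 0.327
gripper_force: 59.4
```

Run:
```python
from h import *
s=get_state();print(s['tcp_pos'],s['eef_rot'],s['ft_force'],s['width']*85)
im=optics.get_image('wrist');cv2.imwrite('pics/w3.png',im)
c=optics.calibration('wrist');np.save('c3.npy',c)
print(proj(c,[.5337,-.3224,.088]))
```

```text
[ 0.5332607  -0.32281396  0.23800788] [2.40583672e+00 2.01909505e+00 2.74974993e-04] [-0.15482998 -0.33620711  2.7709411 ] 27.814243726472586
(np.float64(274.7748491990103), np.float64(302.7647084745727))
```

View pics/w3.png

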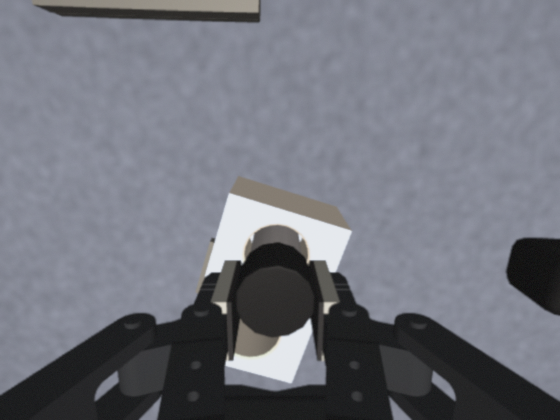

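The cap is gripped, with its top disc centred at about (275,299); I predicted (274.8,302.8). I'll measure the disc precisely.

```bash
cat > cap3.py <<'E'
from h import *
im=cv2.imread('pics/w3.png');c=np.load('c3.npy',allow_pickle=True).item()
g=cv2.cvtColor(im,cv2.COLOR_BGR2GRAY)
print('col275',[(v,int(g[v,275])) for v in range(228,350,3)])
for v in (290,300,310): print(v,[int(x) for x in g[v,226:326:3]])
# predicted rim
for z in (.088,):
  for a in (0,90,180,270):
    p=[.5337+.015*np.cos(np.radians(a)),-.3224+.015*np.sin(np.radians(a)),z];print(a,np.round(proj(c,p),1))
E
python3 cap3.py
```

```text
col275 [(228, 100), (231, 101), (234, 102), (237, 103), (240, 103), (243, 36), (246, 22), (249, 19), (252, 21), (255, 21), (258, 21), (261, 23), (264, 26), (267, 57), (270, 50), (273, 47), (276, 49), (279, 49), (282, 49), (285, 48), (288, 47), (291, 45), (294, 45), (297, 46), (300, 46), (303, 45), (306, 43), (309, 47), (312, 44), (315, 43), (318, 43), (321, 45), (324, 43), (327, 44), (330, 43), (333, 41), (336, 55), (339, 97), (342, 105), (345, 188), (348, 227)]
290 [92, 57, 30, 23, 43, 47, 47, 49, 47, 47, 47, 46, 48, 48, 45, 45, 47, 45, 45, 46, 46, 45, 47, 47, 44, 46, 48, 45, 40, 23, 26, 29, 87, 92]
300 [74, 27, 26, 31, 45, 47, 46, 46, 47, 47, 47, 45, 45, 46, 45, 43, 49, 47, 45, 45, 45, 46, 45, 47, 44, 44, 45, 45, 44, 37, 22, 29, 38, 92]
310 [160, 65, 32, 23, 44, 45, 46, 46, 45, 44, 44, 45, 45, 45, 48, 45, 47, 45, 42, 44, 45, 45, 44, 44, 44, 45, 45, 44, 43, 30, 21, 55, 82, 209]
0 [315.2 296.5]
90 [267.5 265.7]
180 [234.8 309.1]
270 [281.6 337.8]
```

The rim matches the prediction, so the measurement holds. Now lift and carry over the bay.

>>> {"method": "carry_out", "body": {
  "jaw": [1,1,1,1,1,1,1,1,1,1],
  "delta_pos": [
    [0,0,-15],
    [0,0,-35],
    [0,0,-65],
    [0,0,-95],
    [0,0,-125],
    [0,0,-157],
    [30,-12,-157],
    [60,-24,-157],
    [95,-38,-157],
    [125,-50,-157]
  ],
  "angular": [
    [0,0,0],
    [0,0,0],
    [0,0,0],
    [0,0,0],
    [0,0,0],
    [0,0,0],
    [0,0,0],
    [0,0,0],
    [0,0,0],
    [0,0,0]
  ]
}}

```text
t: 5.3
tcp_pos: [0.5048, -0.1893, 0.3937]
eef_rot: [-2.405, -2.017, 0.001]
ft_force: [0.3, 0.0, -0.6]
width: 0.331
gripper_force: 59.7
```

>>> {"method": "carry_out", "body": {
  "jaw": [1,1,1,1,1,1,1],
  "delta_pos": [
    [15,-6,0],
    [21,-9,0],
    [21,-9,0],
    [21,-9,0],
    [21,-9,0],
    [21,-9,0],
    [21,-9,0]
  ],
  "angular": [
    [0,0,0],
    [0,0,0],
    [0,0,0],
    [0,0,0],
    [0,0,0],
    [0,0,0],
    [0,0,0]
  ]
}}

```text
t: 5.88
tcp_pos: [0.5006, -0.1699, 0.3943]
eef_rot: [-2.408, -2.017, 0.001]
ft_force: [0.2, 0.4, -1.3]
width: 0.33
gripper_force: 59.7
```

Run:
```python
from h import *
s=get_state();print(s['tcp_pos'],s['eef_rot'],s['ft_force'],s['width'])
print('rem',toolmove(np.array([.5008,-.1684,.390])-s['tcp_pos']))
im=optics.get_image('wrist')
c=optics.calibration('wrist')
b=[.5008+.0004,-.1684+.0004]
print('bay px',proj(c,[.5012,-.168,.138]))
cv2.imwrite('pics/w4.png',im)
```

```text
[ 0.50059972 -0.16988171  0.39433456] [-2.40781425e+00 -2.01749904e+00  7.67707841e-04] [ 0.16819301  0.44537104 -1.34873318] 0.32963606368702325
rem [ 1.494745   -0.0598921   4.33429939]
bay px (np.float64(275.18695915202653), np.float64(216.46466909095034))
```

View pics/w4.png

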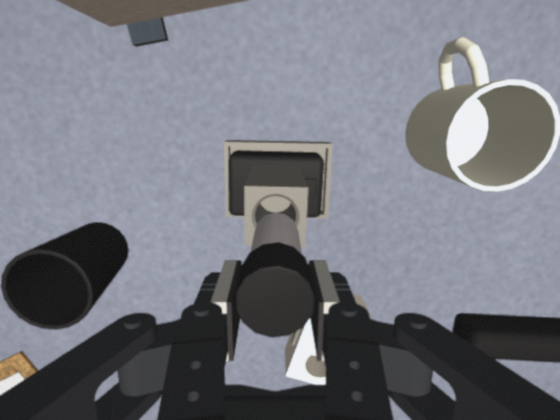

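The view shows the battery hanging upright in line with the bore at (275,205), and the tool is square to the head. I'll correct 1.5 mm and start the insertion.

>>> {"method": "carry_out", "body": {
  "jaw": [1,1,1,1,1,1,1],
  "delta_pos": [
    [1.5,0,0],
    [1.5,0,8],
    [1.5,0,15],
    [1.5,0,21],
    [1.5,0,21],
    [1.5,0,21],
    [1.5,0,21]
  ],
  "angular": [
    [0,0,0],
    [0,0,0],
    [0,0,0],
    [0,0,0],
    [0,0,0],
    [0,0,0],
    [0,0,0]
  ]
}}

```text
t: 6.52
tcp_pos: [0.5006, -0.1672, 0.3736]
eef_rot: [-2.406, -2.02, 0.0]
ft_force: [0.0, -0.0, -0.9]
width: 0.327
gripper_force: 59.7
```

Run:
```python
from h import *
s=get_state();print(s['tcp_pos'],s['ft_force'])
print('rem',toolmove(np.array([.5008,-.1684,.313])-s['tcp_pos']))
```

```text
[ 0.50063899 -0.16718705  0.37363397] [ 0.02573131 -0.00681816 -0.90273592]
rem [-1.16382741  0.37575636 60.63398475]
```

>>> {"method": "carry_out", "body": {
  "jaw": [1,1,1,1,1,1,1,1],
  "delta_pos": [
    [-1,0.5,0],
    [-1,0.5,0],
    [-1,0.5,0],
    [-1,0.5,4],
    [-1,0.5,8],
    [-1,0.5,12],
    [-1,0.5,12],
    [-1,0.5,12]
  ],
  "angular": [
    [0,0,0],
    [0,0,0],
    [0,0,0],
    [0,0,0],
    [0,0,0],
    [0,0,0],
    [0,0,0],
    [0,0,0]
  ]
}}

```text
t: 7.18
tcp_pos: [0.5008, -0.1682, 0.361]
eef_rot: [-2.405, -2.019, 0.001]
ft_force: [-0.4, -0.4, -2.2]
width: 0.326
gripper_force: 59.7
```

Run:
```python
from h import *
s=get_state();print(s['tcp_pos'],s['ft_force'],s['wrist_torque'])
print('rem',toolmove(np.array([.5008,-.1684,.313])-s['tcp_pos']))
```

```text
[ 0.50083639 -0.16823452  0.36098304] [-0.36978209 -0.35235224 -2.21182845] [-0.04779768  0.0517992  -0.02318825]
rem [-0.18313816  0.05358997 47.98295586]
```

The foot is about 7 mm inside with no contact force, so I'll continue down.

>>> {"method": "carry_out", "body": {
  "jaw": [1,1,1,1,1,1,1,1],
  "delta_pos": [
    [0,0,7],
    [0,0,14],
    [0,0,21],
    [0,0,28],
    [0,0,35],
    [0,0,42],
    [0,0,45],
    [0,0,45]
  ],
  "angular": [
    [0,0,0],
    [0,0,0],
    [0,0,0],
    [0,0,0],
    [0,0,0],
    [0,0,0],
    [0,0,0],
    [0,0,0]
  ]
}}

```text
t: 7.85
tcp_pos: [0.5007, -0.1683, 0.3153]
eef_rot: [-2.405, -2.018, 0.002]
ft_force: [-0.3, -0.6, -0.9]
width: 0.331
gripper_force: 59.8
```

>>> {"method": "carry_out", "body": {
  "jaw": [1,1,1,1],
  "delta_pos": [
    [0,0,1],
    [0,0,2],
    [0,0,3],
    [0,0,3]
  ],
  "angular": [
    [0,0,0],
    [0,0,0],
    [0,0,0],
    [0,0,0]
  ]
}}

```text
t: 8.18
tcp_pos: [0.501, -0.1683, 0.3139]
eef_rot: [2.406, 2.019, 0.0]
ft_force: [0.3, -0.7, -1.8]
width: 0.329
gripper_force: 59.7
```

>>> {"method": "carry_out", "body": {
  "jaw": [1,1,1,1],
  "delta_pos": [
    [0,0,1],
    [0,0,2],
    [0,0,3],
    [0,0,3]
  ],
  "angular": [
    [0,0,0],
    [0,0,0],
    [0,0,0],
    [0,0,0]
  ]
}}

```text
t: 8.52
tcp_pos: [0.501, -0.1683, 0.3129]
eef_rot: [2.405, 2.019, 0.001]
ft_force: [-3.1, 1.2, 5.6]
width: 0.332
gripper_force: 60.6
```

Contact at the expected home height with 5.6 N. Release, rise, then shut the fingers to press on the cap and confirm its height.

>>> {"method": "carry_out", "body": {
  "jaw": [0.5,0,0,0,0,0,0,0,0,0],
  "delta_pos": [
    [0,0,-2],
    [0,0,-4],
    [0,0,-4],
    [0,0,-4],
    [0,0,-10],
    [0,0,-25],
    [0,0,-40],
    [0,0,-55],
    [0,0,-60],
    [0,0,-60]
  ],
  "angular": [
    [0,0,0],
    [0,0,0],
    [0,0,0],
    [0,0,0],
    [0,0,0],
    [0,0,0],
    [0,0,0],
    [0,0,0],
    [0,0,0],
    [0,0,0]
  ]
}}

```text
t: 9.35
tcp_pos: [0.5013, -0.1684, 0.3728]
eef_rot: [2.404, 2.017, 0.003]
ft_force: [0.4, -0.2, -1.0]
width: 1.003
gripper_force: 0.0
```

>>> {"method": "carry_out", "body": {
  "jaw": [1,1,1,1,1,1,1,1,1,1],
  "delta_pos": [
    [0,0,0],
    [0,0,0],
    [0,0,0],
    [0,0,0],
    [0,0,0],
    [0,0,0],
    [0,0,0],
    [0,0,10],
    [0,0,20],
    [0,0,22]
  ],
  "angular": [
    [0,0,0],
    [0,0,0],
    [0,0,0],
    [0,0,0],
    [0,0,0],
    [0,0,0],
    [0,0,0],
    [0,0,0],
    [0,0,0],
    [0,0,0]
  ]
}}

```text
t: 10.18
tcp_pos: [0.5004, -0.1681, 0.3458]
eef_rot: [-2.403, -2.017, 0.003]
ft_force: [0.1, -0.2, -0.1]
width: 0.001
gripper_force: 0.0
```

>>> {"method": "carry_out", "body": {
  "jaw": [1,1,1],
  "delta_pos": [
    [0,0,0],
    [0,0,0],
    [0,0,0]
  ],
  "angular": [
    [0,0,0],
    [0,0,0],
    [0,0,0]
  ]
}}

```text
t: 10.43
tcp_pos: [0.501, -0.1683, 0.3489]
eef_rot: [2.406, 2.019, 0.0]
ft_force: [0.5, -0.5, 0.2]
width: -0.003
gripper_force: 0.0
```

>>> {"method": "carry_out", "body": {
  "jaw": [1,1,1,1,1],
  "delta_pos": [
    [0,0,4],
    [0,0,8],
    [0,0,11],
    [0,0,13],
    [0,0,13]
  ],
  "angular": [
    [0,0,0],
    [0,0,0],
    [0,0,0],
    [0,0,0],
    [0,0,0]
  ]
}}

```text
t: 10.85
tcp_pos: [0.5009, -0.1683, 0.3364]
eef_rot: [2.406, 2.019, 0.0]
ft_force: [-1.0, 0.2, 3.6]
width: -0.001
gripper_force: 1.8
```

>>> {"method": "carry_out", "body": {
  "jaw": [1,1,1,1],
  "delta_pos": [
    [0,0,1],
    [0,0,2],
    [0,0,3],
    [0,0,3]
  ],
  "angular": [
    [0,0,0],
    [0,0,0],
    [0,0,0],
    [0,0,0]
  ]
}}

```text
t: 11.18
tcp_pos: [0.501, -0.1683, 0.3364]
eef_rot: [2.403, 2.017, 0.002]
ft_force: [-4.0, 1.6, 13.5]
width: 0.002
gripper_force: 6.5
```

The cap top is exactly at 163 mm (TCP 0.3364 under 13.5 N), so the battery is seated. Now up, open, and down to the handle.

>>> {"method": "carry_out", "body": {
  "jaw": [1,1,0,0,0,0,0,0,0,0],
  "delta_pos": [
    [0,0,-20],
    [0,0,-50],
    [0,0,-50],
    [0,0,-50],
    [0,0,-50],
    [0,0,-50],
    [0,0,-50],
    [0,0,-50],
    [0,0,-50],
    [0,0,-50]
  ],
  "angular": [
    [0,0,0],
    [0,0,0],
    [0,0,0],
    [0,0,0],
    [0,0,0],
    [0,0,0],
    [0,0,0],
    [0,0,0],
    [0,0,0],
    [0,0,0]
  ]
}}

```text
t: 12.02
tcp_pos: [0.5009, -0.1683, 0.3822]
eef_rot: [-2.406, -2.019, 0.001]
ft_force: [-0.4, -0.7, 0.3]
width: 0.999
gripper_force: 0.0
```

Run:
```python
from h import *
s=get_state();print(s['tcp_pos'],s['ft_force'],s['width'])
print('rem',toolmove(np.array([.5008,-.1684,.273])-s['tcp_pos']))
im=optics.get_image('wrist');c=optics.calibration('wrist')
cv2.imwrite('pics/w5.png',im)
print(proj(c,[.5012,-.168,.163]),proj(c,[.5012,-.168,.138]))
```

```text
[ 0.50094413 -0.16829732  0.38219037] [-0.37872485 -0.68093139  0.3496264 ] 0.9994268473057025
rem [-1.39523579e-01 -3.46047480e-02  1.09190422e+02]
(np.float64(274.9563066987663), np.float64(238.3455871505709)) (np.float64(274.9849650044002), np.float64(224.39922884744388))
```

View pics/w5.png

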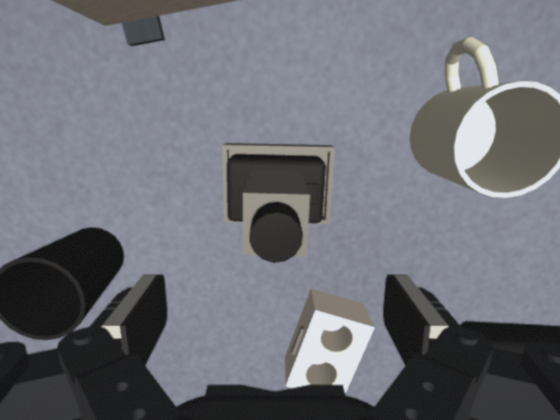

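The battery is seated with the cap at (276,233), the charger is empty, and the handle is square to the fingers. Descend and grip.

>>> {"method": "carry_out", "body": {
  "jaw": [0,0,0,0,0,0,0,0],
  "delta_pos": [
    [0,0,25],
    [0,0,50],
    [0,0,75],
    [0,0,95],
    [0,0,105],
    [0,0,109],
    [0,0,109],
    [0,0,109]
  ],
  "angular": [
    [0,0,0],
    [0,0,0],
    [0,0,0],
    [0,0,0],
    [0,0,0],
    [0,0,0],
    [0,0,0],
    [0,0,0]
  ]
}}

```text
t: 12.73
tcp_pos: [0.5014, -0.1685, 0.275]
eef_rot: [2.405, 2.018, 0.001]
ft_force: [0.4, -0.1, 0.4]
width: 0.997
gripper_force: 0.0
```

>>> {"method": "carry_out", "body": {
  "jaw": [0.2,0.35,0.45,0.55,0.7,1,1,1,1,1],
  "delta_pos": [
    [0,0,0],
    [0,0,0],
    [0,0,0],
    [0,0,0],
    [0,0,0],
    [0,0,0],
    [0,0,0],
    [0,0,0],
    [0,0,0],
    [0,0,0]
  ],
  "angular": [
    [0,0,0],
    [0,0,0],
    [0,0,0],
    [0,0,0],
    [0,0,0],
    [0,0,0],
    [0,0,0],
    [0,0,0],
    [0,0,0],
    [0,0,0]
  ]
}}

```text
t: 13.57
tcp_pos: [0.501, -0.1685, 0.2748]
eef_rot: [2.405, 2.019, 0.0]
ft_force: [-2.7, -0.6, 5.6]
width: 0.459
gripper_force: 61.2
```

>>> {"method": "carry_out", "body": {
  "jaw": [1,1,1,1,1,1,1,1,1,1],
  "delta_pos": [
    [0,0,-6],
    [0,0,-14],
    [0,0,-28],
    [0,0,-45],
    [0,0,-65],
    [0,0,-85],
    [0,0,-105],
    [0,0,-125],
    [0,0,-140],
    [0,0,-140]
  ],
  "angular": [
    [0,0,0],
    [0,0,0],
    [0,0,0],
    [0,0,0],
    [0,0,0],
    [0,0,0],
    [0,0,0],
    [0,0,0],
    [0,0,0],
    [0,0,0]
  ]
}}

```text
t: 14.4
tcp_pos: [0.5013, -0.1684, 0.4175]
eef_rot: [2.402, 2.016, 0.005]
ft_force: [0.4, -0.7, -3.1]
width: 0.463
gripper_force: 61.4
```

Run:
```python
from h import *
s=get_state();print(s['tcp_pos'],s['eef_rot'],s['ft_force'],s['width'],s['joint_pos'].round(2))
print('rem',toolmove(np.array([.545,.355,.415])-s['tcp_pos']))
im=optics.get_image('scene');cv2.imwrite('pics/s6.png',cv2.resize(im[100:380,180:480],None,fx=2,fy=2))
```

```text
[ 0.50127978 -0.16835712  0.41746914] [2.40181587 2.01599444 0.00450879] [ 0.39836392 -0.71541199 -3.07786519] 0.46254026040034185 [-0.43  0.04  1.4   0.    1.7  -0.26]
rem [523.01578807 -47.67468788   1.35780605]
```

View pics/s6.png

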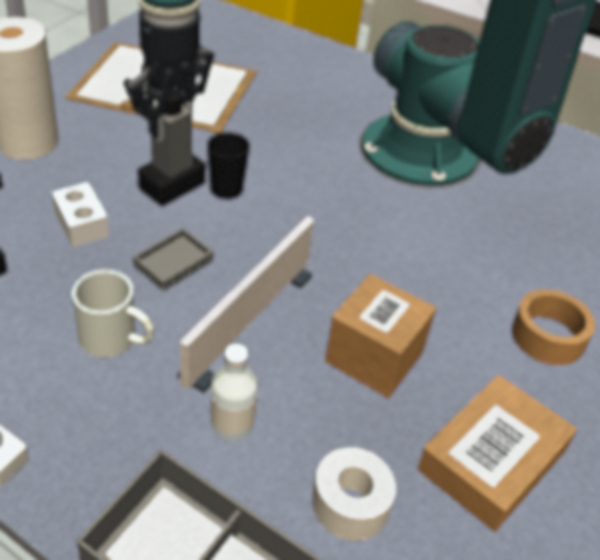

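The scanner hangs upright in the gripper, out of its cradle, which is empty at (173,258), and nothing else has been disturbed. Carrying it across now.

>>> {"method": "carry_out", "body": {
  "jaw": [1,1,1,1,1,1,1,1,1,1],
  "delta_pos": [
    [12,-1,0],
    [36,-3,0],
    [64,-6,0],
    [92,-8,0],
    [120,-11,0],
    [148,-13,0],
    [176,-16,0],
    [204,-19,0],
    [232,-21,0],
    [260,-24,0]
  ],
  "angular": [
    [0,0,0],
    [0,0,0],
    [0,0,0],
    [0,0,0],
    [0,0,0],
    [0,0,0],
    [0,0,0],
    [0,0,0],
    [0,0,0],
    [0,0,0]
  ]
}}

```text
t: 15.28
tcp_pos: [0.5218, 0.094, 0.411]
eef_rot: [-2.404, -2.018, 0.005]
ft_force: [0.3, -0.8, -3.8]
width: 0.462
gripper_force: 61.2
```

>>> {"method": "carry_out", "body": {
  "jaw": [1,1,1,1,1,1,1,1,1,1],
  "delta_pos": [
    [28,-3,0],
    [56,-5,0],
    [84,-8,0],
    [112,-10,0],
    [140,-13,0],
    [168,-15,0],
    [196,-18,0],
    [224,-20,0],
    [250,-23,0],
    [263,-24,0]
  ],
  "angular": [
    [0,0,0],
    [0,0,0],
    [0,0,0],
    [0,0,0],
    [0,0,0],
    [0,0,0],
    [0,0,0],
    [0,0,0],
    [0,0,0],
    [0,0,0]
  ]
}}

```text
t: 16.12
tcp_pos: [0.5433, 0.3588, 0.4101]
eef_rot: [-2.4, -2.022, 0.007]
ft_force: [-0.1, 0.1, -4.8]
width: 0.463
gripper_force: 61.2
```

>>> {"method": "carry_out", "body": {
  "jaw": [1,1,1,1],
  "delta_pos": [
    [0,0,0],
    [0,0,0],
    [0,0,0],
    [0,0,0]
  ],
  "angular": [
    [0,0,0],
    [0,0,0],
    [0,0,0],
    [0,0,0]
  ]
}}

```text
t: 16.45
tcp_pos: [0.5445, 0.354, 0.4133]
eef_rot: [2.408, 2.018, -0.002]
ft_force: [-0.5, -0.4, -3.3]
width: 0.461
gripper_force: 61.2
```

Run:
```python
from h import *
s=get_state();print(s['t'],s['tcp_pos'],s['eef_rot'],s['ft_force'],s['width'],s['joint_pos'].round(2))
print('rem',toolmove(np.array([.545,.355,.332])-s['tcp_pos']))
im=optics.get_image('wrist');c=optics.calibration('wrist');cv2.imwrite('pics/w7.png',im);np.save('c7.npy',c)
for a in [(.4899,.3335),(.5897,.3162),(.6002,.3771),(.5005,.3943)]: print(np.round(proj(c,[*a,.05])))
```

```text
16.45 [0.54446778 0.35402326 0.41329731] [ 2.40765361e+00  2.01765272e+00 -2.00578858e-03] [-0.46303804 -0.41457559 -3.26025434] 0.46126958256685135 [ 0.49  0.31  1.09 -0.    1.74  0.67]
rem [ 1.14998433  0.40120076 81.29579533]
[222. 216.]
[328. 215.]
[331. 150.]
[219. 150.]
```

View pics/w7.png

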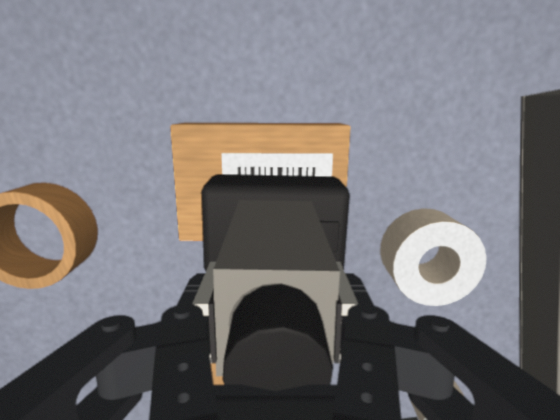

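The label's far edge runs at row 153 from u=222 to 332, within 3 px of the top-view prediction and parallel to the head, which is centred at u=275. Descend in two stages, with a 1.5 mm shift.

>>> {"method": "carry_out", "body": {
  "jaw": [1,1,1,1,1,1,1,1,1],
  "delta_pos": [
    [0,1.5,8],
    [0,1.5,18],
    [0,1.5,30],
    [0,1.5,42],
    [0,1.5,54],
    [0,1.5,64],
    [0,1.5,68],
    [0,1.5,68],
    [0,1.5,68]
  ],
  "angular": [
    [0,0,0],
    [0,0,0],
    [0,0,0],
    [0,0,0],
    [0,0,0],
    [0,0,0],
    [0,0,0],
    [0,0,0],
    [0,0,0]
  ]
}}

```text
t: 17.25
tcp_pos: [0.5459, 0.3549, 0.3454]
eef_rot: [2.406, 2.02, -0.001]
ft_force: [0.4, -0.2, -3.5]
width: 0.464
gripper_force: 61.2
```

Run:
```python
from h import *
s=get_state();print(s['t'],s['tcp_pos'],s['eef_rot'],s['ft_force'])
print('rem',toolmove(np.array([.546,.354,.332])-s['tcp_pos']))
```

```text
17.25 [0.54590291 0.3548977  0.34538276] [ 2.40630665e+00  2.01966853e+00 -7.15477511e-04] [ 0.3894393  -0.19694718 -3.4652401 ]
rem [-0.86227762  0.25481729 13.38301858]
```

>>> {"method": "carry_out", "body": {
  "jaw": [1,1,1,1,1,1,1,1,1,1],
  "delta_pos": [
    [0,0,4],
    [0,0,8],
    [-1,0,12],
    [-1,0,13],
    [-1,0,13],
    [-1,0,13],
    [-1,0,13],
    [-1,0,13],
    [-1,0,13],
    [-1,0,13]
  ],
  "angular": [
    [0,0,0],
    [0,0,0],
    [0,0,0],
    [0,0,0],
    [0,0,0],
    [0,0,0],
    [0,0,0],
    [0,0,0],
    [0,0,0],
    [0,0,0]
  ]
}}

```text
t: 18.08
tcp_pos: [0.5457, 0.3539, 0.3329]
eef_rot: [2.406, 2.02, 0.0]
ft_force: [-0.3, -0.0, -4.7]
width: 0.463
gripper_force: 61.2
```

Run:
```python
from h import *
s=get_state();print(s['t'],s['tcp_pos'],s['eef_rot'],s['ft_force'],s['dq'].round(4))
im=optics.get_image('scene');cv2.imwrite('pics/s8.png',cv2.resize(im[190:390,300:500],None,fx=3,fy=3,interpolation=cv2.INTER_CUBIC))
```

```text
18.0833 [0.54572106 0.35388155 0.33285304] [2.40625730e+00 2.01958409e+00 3.99975520e-04] [-0.26321885 -0.01110842 -4.67769975] [-0.0007  0.0008  0.0022  0.0012  0.0021  0.0006]
```

View pics/s8.png

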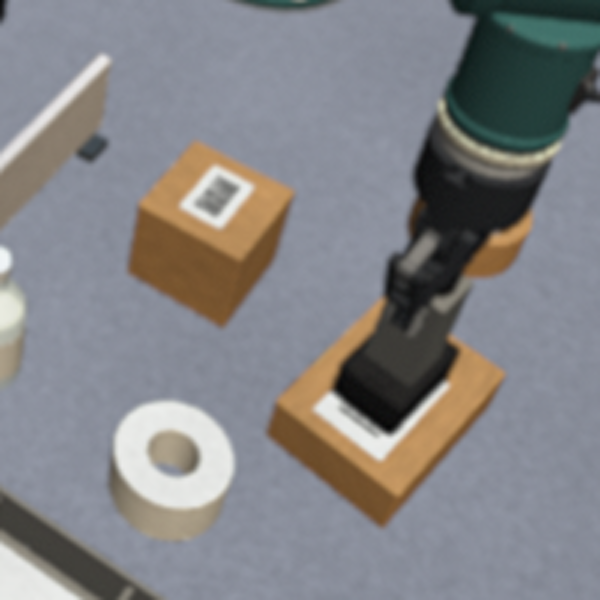

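The scanner hovers over the label, aligned with it. The strip showing on the camera's side matches the parallax of a 15 mm gap. Handing in.

```bash
python3 -c "
from bench import ticket
print(ticket.job_done())"
```

```text
the job is handed in; nothing more can be done
None
```

I seated the battery fully in the handle and let it go. The scanner is held still and upright about 15 mm above the flat carton's label, centred and in line with it; I handed the job in at 18 s and got no verdict back.

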